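# Open the double-latched chest for cleaning products and ease its sprung lid up

### The arm

A 7-joint arm with a two-finger parallel gripper is mounted at the origin on the work surface. World frame = base frame: x ahead of the robot, y to its left, z up, the work surface at z = 0. Lengths are in m, angles in rad, forces in N, time in s.
With the tool pointing down it reaches from about 0.4 to 0.875 m from the base axis. Payload 19.3 kg.
Tool frame: the origin (TCP) lies midway between the tips of the shut fingers; the grasp point (between the pads) lies 19 mm behind it; z points along the fingers, y is the line along which they close (so a half turn about z gives the same grasp; the last joint's range is limited). The gripper opens to 85 mm and grips with 20 to 120 N. Pads are 22 mm wide; open, the fingers measure 114 mm over their backs; the gripper's body (76 mm by 85 mm) begins 54 mm behind the grasp point. The pads swing forward as they close: fully open they stand 13 mm farther back than shut.
Start: joints at [-1.216, 0.521, -0.036, 1.599, 0.021, 1.021, -0.113], TCP at [0.258, 0.569, 0.231] pointing down, gripper open.
Joint ranges: [-2.91, 2.91], [-0.3, 2.13], [-1.5, 1.42], [0.17, 2.43], [-1.26, 4.41], [0.16, 1.93], [-2.52, 2.52]. Speed limits (rad/s): [1.89, 1.89, 2.39, 2.39, 3.01, 3.01, 3.01].

### API

Orientations are given as [roll, pitch, yaw] about the fixed x, y, z axes, in that order (R = Rz(yaw) Ry(pitch) Rx(roll)).
In Python, from workcell import bot gives the robot as it stands.
- The arm moves only by the tool nudge_tcp, called after "Emit:" as name([rows], argument=value, ...), one row to a line, values as JSON. Schema: {"type":"object","properties":{"steps":{"type":"array","items":{"type":"object","properties":{"aperture":{"type":"number"},"dx":{"type":"number"},"dy":{"type":"number"},"dz":{"type":"number"},"drx":{"type":"number"},"dry":{"type":"number"},"drz":{"type":"number"}},"additionalProperties":false,"required":["aperture"]},"minItems":1,"maxItems":5},"clamp_n":{"type":"number"},"only":{"type":"string"},"quiet":{"type":"boolean"},"lines":{"type":"string"}},"required":["steps"],"additionalProperties":false}. steps is a list of rows, 1 to 5 of them, each an object with the fields aperture (the finger opening in m), dx, dy, dz (the shift in units of 20 mm), drx, dry, drz (a rotation vector in rad); a field left out counts as zero (the opening has to be given); each row is the pose to reach, as a shift and turn from the pose commanded when the call began, along the tool's axes at that moment; what a row does not reach only later rows make up. A row lasts 1/8 s, in which the tool goes at most 0.0625 m and 0.188 rad, less where a joint would pass 70% of its speed; a pose out of reach is approached as far as the arm can. The fingers move at their own pace and stop on an object; clamp_n is the grip in N (left out, the last holds). Time passes only in rows, so rows that do not move let the fingers close. The tool returns the time, the measured TCP pose, the force, the opening and the grip force at its end. only (a regular expression) keeps the lines of the reply that match it, lines (a string "A,B") keeps lines A to B, and quiet returns only ok. Input that does not fit is refused with a message, and nothing moves.
- bot.observe(): the state, without advancing time (a new reading comes with each control period).
- bot.grab_frame(name): name is "scene" or "side" or "wrist"; returns the picture (400x640x3 uint8, blue, green, red); there is no depth.
- bot.calibration(name): a dict with "vfov" (degrees; the focal length in pixels is half the picture's height over the tangent of half this angle, whatever the lens; pixels are square), "cx", "cy" (the principal point, pixels), "dist_coeffs" ([k1, k2, p1, p2, k3] as OpenCV has them; the pictures are not rectified), "eye" and "attitude" of the camera in the world. Camera axes: x right, y down, z forward; pixel columns grow to the right and rows downward; lengths in m; the calibration is good to about 2 mm. A picture is of the moment at which its call begins: read the wrist's pose just before it. calibration takes no time and is no camera call; for the wrist camera it gives the pose at the moment of the call.
- bot.job_done(): hands the job in; it is judged then, once.
The state is a dict: "clock": time; "qpos": joint angles; "qd": joint speeds; "joint_efforts": joint torques, N m; "position": TCP position; "tool_rot": TCP orientation; "force": force on the tool from outside, world axes, zero at the start; "moment": the same for the moment, N m; "grip_width": finger opening in m; "finger_force": force on a finger pad.
Only numpy, scipy, OpenCV 4.12 (cv2) and the standard library are available. Lean on these libraries where they do the work, as an engineer would, in place of code of your own. Each camera call takes 0.05 s, during which the arm holds its last target. There are 200 camera calls.

### The job

Open the teal chest of cleaning products: swing the red keeper fully out of the bolt's way, then press the lid down and slide the yellow bolt right out of its bracket while still holding the lid down. The lid is spring-loaded: do not let it snap up, but keep a finger on it and let it rise slowly until it stands fully open, then take your hand away. Do not lean on the lid harder than it needs, and leave the other things on the table alone.

Things in the scene. Friction and masses are not known exactly. Their poses are not given: they have to be found in the camera images.
- chest: Teal plastic chest fixed to the table, 240 (x) x 320 (y) x 130 mm. Origin: centre of its underside, on the table; z up, -x its front (towards the robot), +x its hinge side, -y its right end. The other entries use these chest axes. Its lighter teal lid, shut, has its flat top 149 mm above the table, x -126 to 123, y -155 to 155 mm.
- bracket (a point): Middle of the underside of the roof of the steel bracket at the chest's right end: chest (-85, -170, 160.5) mm. The bracket is an arch 14 mm deep (y), two posts 28 mm apart (x); its roof is 8 mm thick.
- hinge_mid (a point): Middle of the lid's hinge line, chest (120, 0, 137) mm; the line runs along chest y. The lid's top face lies 12 mm above it (square to the lid).
- lid_front (a point): Middle of the front edge of the lid's top face, 249 mm in front of the hinge line.
- lid (a joint): Lid angle, rad: about 0 shut (bolt up against the bracket's roof), -0.030 pressed down onto its stop (6 mm lower at the bolt), 0.75 fully open at its stop, where the spring keeps it. The front edge rises. The spring always pushes it open: 5 to 7 N up at the bolt when shut, 1 to 2 N near fully open; hardly any damping, so it snaps up if let go.
- bolt_pad (a point): Centre of the floor of the fingertip trough on the yellow bolt; moves with bolt and lid. Floor 6 mm above the lid's top, 36 mm (x) by 50 mm (y), between two ridges 8 mm thick, 12 mm high at its -y and +y ends; open along x. Closed fingertips fit in to press the floor and push a ridge. Shut: chest (-85, -75, 155) mm, 205 mm in front of the hinge line.
- bolt (a joint): Bolt travel, m: 0 home, 0.040 fully drawn, towards chest +y (away from the bracket). 2 N of friction; stays where left. Its tongue (12 mm wide, 10 mm high) runs to -y under the bracket's roof; a tooth 4.5 mm high on its end hooks behind the roof, so it slides only while the lid is pressed down, by 4 mm or more at the bolt. Clear of the bracket from 0.030 on.
- keeper_end (a point): Top middle of the free end of the red keeper, a bar 55 mm long from its pivot, 20 mm wide, 14 mm high, its top 17 mm and its underside 3 mm above the lid's top. At joint 0 it points along chest -y, its end 3 mm from the bolt, which cannot then be drawn.
- keeper_pivot (a point): Top of the keeper's upright pivot stud, 26 mm across, 19 mm high above the lid's top; chest (-85, 16, 168) mm with the lid shut.
- keeper (a joint): Keeper angle, rad: about 0 blocking the bolt, 1.6 swung fully away. Its free end swings towards chest +x (the hinge side), so push it from its front side. Stiff, about 2 to 3 N at its end; it stays where it is left. From 1.0 on the bolt can pass.
- spray_bottle: White spray bottle with a green trigger head, 195 mm tall, 72 mm across, beside the chest's right end; a bystander, leave it alone. Origin: centre of its underside.
- drain_bottle: White bottle with a red cap, 190 mm tall, 72 mm across, beside the chest's left end; a bystander, leave it alone. Origin: centre of its underside.
- wax_can: Dark can with a blue band, 160 mm tall, 62 mm across, beside the chest's left end; a bystander, leave it alone. Origin: centre of its underside.
- tablet_jar: Clear jar with a blue lid, 85 mm tall, 76 mm across, in front of the chest; a bystander, leave it alone. Origin: centre of its underside.
- scrub_brush: Dish brush lying flat on the robot's left; a bystander, leave it alone. Origin: centre of its underside.
- soap_block: Yellow soap block 90 x 55 x 32 mm in front of the chest; a bystander, leave it alone. Origin: centre of its underside.
- mug: Blue mug, 85 mm tall, 76 mm across, on the robot's right; a bystander, leave it alone. Origin: centre of its underside.

How it is judged:
On the way, in this order (a step that is already met when the one before it is completed fails the run):
1. the red keeper is swung aside (1.0 rad or more) with the bolt still home and the lid still down (value of joint keeper above 1 rad and value of joint bolt below 0.008 m and value of joint lid below 0.03 rad), for 0.1 s.
2. the bolt is drawn clear of its bracket (0.030 m or more) while the lid is held down (value of joint bolt above 0.03 m and value of joint lid below 0.05 rad), for 0.2 s.
At the end, for the whole second after the job is handed in: the lid stands open at its stop (0.70 rad or more) and still, bolt drawn at least 0.028 m, keeper at 0.9 rad or more, hand away (value of joint lid above 0.7 rad and value of joint bolt above 0.028 m and value of joint keeper above 0.9 rad and velocity of joint lid below 0.05 rad/s); the robot touches nothing.
It fails at once if the lid snaps up: it opens faster than 1.0 rad/s once it is more than 0.06 rad up (velocity of joint lid above 1 rad/s and value of joint lid above 0.06 rad).
It fails at once if the lid with its bolt is pressed by the fingers with more than 45 N (contact force between lid and the fingers above 45 N).
It fails at once if a bystander is shoved more than 30 mm (distance of any of spray_bottle, drain_bottle, wax_can, tablet_jar, scrub_brush, soap_block, mug from where it was at the start of the episode above 0.03 m).
It also fails if it takes over 58 s, if anything falls off the work surface, if the arm or the gripper's body presses on something with over 40 N, if the wrist force passes 120 N, or if a joint passes its speed limit or range.

## Working session

There is one attempt and no reset: what is moved stays moved. The work goes in short steps, Python scripts to look and compute and a tool call to move; the robot and the scene stay as the last step left them, time stands still between calls to the robot, and variables do not carry over. Pictures are saved under pics/ and viewed, at most 10 in all, crops included, and the job is handed in when it is done.

```bash
ls; mkdir -p pics
```

Run:
```python
from workcell import bot
import cv2
print(bot.observe())
for n in("scene","side"):
    print(n,bot.calibration(n)); cv2.imwrite(f"pics/{n}0.png",bot.grab_frame(n))
```

```text
pics
workcell.py
{'clock': 0.0, 'qpos': array([-1.21621045,  0.52203028, -0.0363087 ,  1.5999872 ,  0.02119804,
        1.02110592, -0.11276236]), 'qd': array([ 0.00045919,  0.00056841,  0.00105103, -0.00144784,  0.00087538,
       -0.00101024,  0.00258243]), 'joint_efforts': array([ 1.65654248e-03, -9.27127934e+01,  1.98055789e+00, -3.69914639e+01,
        1.77484425e-02,  8.54061625e-03, -2.55132875e-05]), 'position': array([0.25748442, 0.56913206, 0.23072326]), 'tool_rot': array([-3.14045028e+00,  8.92990647e-05,  2.71681688e+00]), 'force': array([-0.23483017,  0.17654954, -0.55606784]), 'moment': array([ 0.00416236, -0.00247611, -0.02892671]), 'finger_force': 0.0, 'grip_width': 0.08557678058437418}
scene {'vfov': 46.292470998682944, 'cx': 317.9015988609528, 'cy': 200.4591746339352, 'dist_coeffs': array([0.01018657, 0.        , 0.        , 0.        , 0.        ]), 'eye': array([1.55191185, 0.42701344, 1.38733627]), 'attitude': array([-2.43401702e+00,  1.27135984e-03,  1.99420304e+00])}
side {'vfov': 50.19253218207527, 'cx': 312.8682079852919, 'cy': 198.2484148959247, 'dist_coeffs': array([0.02628868, 0.        , 0.        , 0.        , 0.        ]), 'eye': array([-0.12264317, -0.74807953,  0.91327387]), 'attitude': array([-2.2483893 ,  0.00746478, -0.76467829])}
```

View pics/scene0.png

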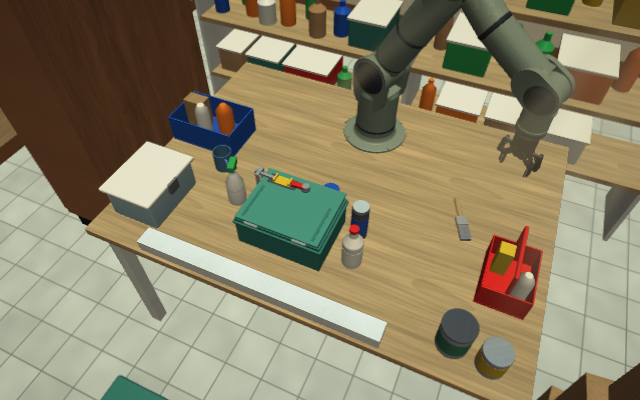

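View pics/side0.png

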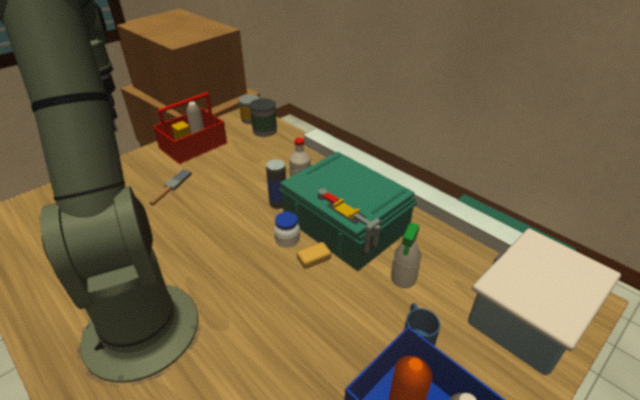

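The chest sits around (290,215) in the scene view and (348,205) in the side view. The keeper, bolt and bracket are visible in both, so I'll enlarge those areas.

Run:
```python
import cv2
a=cv2.imread("pics/scene0.png")[150:280,220:380]; cv2.imwrite("pics/c1.png",cv2.resize(a,None,fx=5,fy=4.6 if 0 else 5,interpolation=cv2.INTER_CUBIC)[:600])
b=cv2.imread("pics/side0.png")[145:275,270:430]; cv2.imwrite("pics/c2.png",cv2.resize(b,None,fx=5,fy=5,interpolation=cv2.INTER_CUBIC)[:600])
```

```text
(no output)
```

View pics/c1.png

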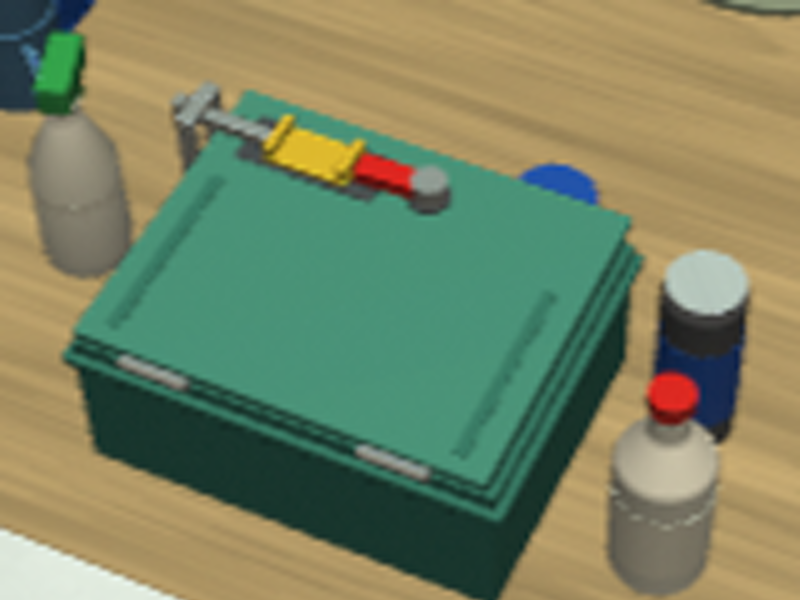

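View pics/c2.png

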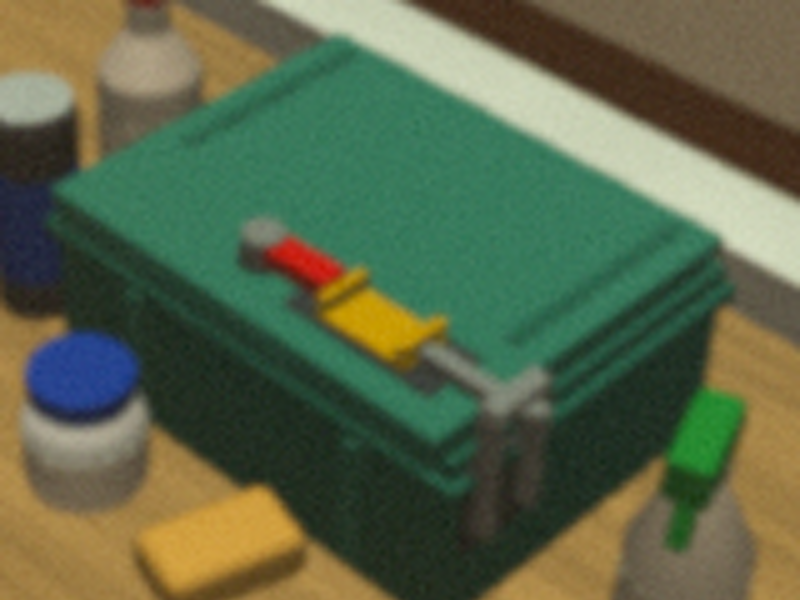

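The crops show:
- **Scene crop:** lid corners at (247,93), (632,218), (488,488) and (77,332), with the pivot at (430,177).
- **Side crop:** lid corners at (57,187), (340,40), (718,242) and (437,440), with the pivot at (264,233).

Next I'll fit the chest pose to these.

Create h.py:
```python
from workcell import bot
import numpy as np, cv2
from scipy.spatial.transform import Rotation as R
from scipy.optimize import least_squares
def proj(name,P):
    c=bot.calibration(name); f=200/np.tan(np.radians(c['vfov']/2))
    A=R.from_euler('xyz',c['attitude']).as_matrix().T
    K=np.array([[f,0,c['cx']],[0,f,c['cy']],[0,0,1]])
    return cv2.projectPoints(np.atleast_2d(P).astype(float),cv2.Rodrigues(A)[0],-A@c['eye'],K,c['dist_coeffs'])[0][:,0]
```

Run:
```python
from h import *
L=np.array([[-126,-155,149],[-126,155,149],[123,155,149],[123,-155,149],[-85,16,168]])/1e3
s=np.array([[247,93],[632,218],[488,488],[77,332],[430,177]]);d=np.array([[437,440],[57,187],[340,40],[718,242],[264,233]])
s=(s+.5)/5-.5+[220,150]; d=(d+.5)/5-.5+[270,145]
W=lambda p:L@R.from_euler('z',p[2]).as_matrix().T+[p[0],p[1],0]
f=lambda p:np.r_[(proj("scene",W(p))-s).ravel(),(proj("side",W(p))-d).ravel()]
for y0 in(0,.5,-.5):
    r=least_squares(f,[.6,0,y0]); print(r.x,r.cost)
print(r.fun.reshape(-1,2).round(1))
w=lambda q:(R.from_euler('z',r.x[2]).apply(np.array(q)/1e3)+[r.x[0],r.x[1],0]).round(4)
for n,q in dict(pad=[-85,-75,155],keepend=[-85,-39,166],pivot=[-85,16,168],hinge=[120,0,137],br=[-85,-170,160.5]).items():print(n,w(q),np.hypot(*w(q)[:2]))
```

```text
[ 0.64053551 -0.08726703 -0.00386566] 7.577938038650981
[ 0.64053551 -0.08726703 -0.00386566] 7.577938038650841
[ 0.64053551 -0.08726703 -0.00386566] 7.57793803865085
[[-0.1 -0.9]
 [ 0.4  0. ]
 [-0.2 -1.1]
 [-1.1 -1. ]
 [ 0.1  0.4]
 [ 0.1  0.2]
 [-1.2 -0.4]
 [-0.2 -2.3]
 [ 1.4 -1.4]
 [-0.3 -0.1]]
pad [ 0.5552 -0.1619  0.155 ] 0.5783240008853169
keepend [ 0.5554 -0.1259  0.166 ] 0.5694909744675503
pivot [ 0.5556 -0.0709  0.168 ] 0.5601054989910382
hinge [ 0.7605 -0.0877  0.137 ] 0.7655400316116721
br [ 0.5549 -0.2569  0.1605] 0.6114831314108345
```
Back corners residual (hinge side corners) 2px in side... lid edges chamfer maybe. Fine. Lid maybe raised slightly? Chest yaw ~0. Good, within ~2mm. Chest likely has yaw near 0 exactly... ok.

The pose fits well: chest at (0.6405, -0.0873), yaw about 0. I'll go up, close the fingers and turn to yaw π, so that tool x, y, z = world -x, +y, -z.

The manual's scale: shifts go in units of 20 mm. Converting my numbers, -0.1 m is -5, -0.13 m is -6.5.

Emit:
nudge_tcp([
  {"aperture":0,"dz":-2.5,"drz":-0.15},
  {"aperture":0,"dz":-5,"drz":-0.3},
  {"aperture":0,"dz":-6.5,"drz":-0.4248},
  {"aperture":0,"dz":-6.5,"drz":-0.4248},
], clamp_n=40)

```text
clock: 0.6
position: [0.2579, 0.57, 0.3633]
tool_rot: [3.139, 0.001, -3.14]
force: [0.1, 0.1, -0.9]
grip_width: 0.0124
finger_force: 0.0
```

Emit:
nudge_tcp([
  {"aperture":0,"dx":-1,"dy":-2.75},
  {"aperture":0,"dx":-2,"dy":-5.5},
  {"aperture":0,"dx":-3,"dy":-8.25},
  {"aperture":0,"dx":-4,"dy":-11},
  {"aperture":0,"dx":-5,"dy":-13.75},
])

```text
clock: 1.23
position: [0.3577, 0.2922, 0.3604]
tool_rot: [-3.141, -0.001, 3.14]
force: [0.8, 0.8, 0.1]
grip_width: -0.0001
finger_force: 0.0
```

Emit:
nudge_tcp([
  {"aperture":0,"dx":-1,"dy":-2.75},
  {"aperture":0,"dx":-2,"dy":-5.5},
  {"aperture":0,"dx":-3,"dy":-8.25},
  {"aperture":0,"dx":-4,"dy":-11},
  {"aperture":0,"dx":-5,"dy":-13.75},
])

```text
clock: 1.85
position: [0.4576, 0.0175, 0.3606]
tool_rot: [-3.141, -0.001, 3.14]
force: [0.7, -0.0, 0.3]
grip_width: 0.0004
finger_force: 0.0
```

Emit:
nudge_tcp([
  {"aperture":0,"dx":-1.5,"dy":-3,"dz":1.5},
  {"aperture":0,"dx":-3,"dy":-6,"dz":2.5},
  {"aperture":0,"dx":-3.1,"dy":-6.15,"dz":5},
  {"aperture":0,"dx":-3.1,"dy":-6.15,"dz":7},
  {"aperture":0,"dx":-3.1,"dy":-6.15,"dz":7},
])

```text
clock: 2.48
position: [0.5178, -0.1035, 0.2187]
tool_rot: [-3.141, -0.006, 3.14]
force: [0.6, 0.9, -0.0]
grip_width: -0.0
finger_force: 0.0
```

To row units: 0.02 m is 1, 0.01 m is 0.5.

Emit:
nudge_tcp([
  {"aperture":0,"dx":-0.1,"dy":-0.1,"dz":0.5},
  {"aperture":0,"dx":-0.1,"dy":-0.1,"dz":1},
  {"aperture":0,"dx":-0.1,"dy":-0.1,"dz":1},
])

```text
clock: 2.85
position: [0.5215, -0.1054, 0.2013]
tool_rot: [3.142, -0.0, -3.141]
force: [0.5, 0.4, 0.4]
grip_width: 0.0001
finger_force: 0.0
```

Run:
```python
from h import *
print(bot.observe()['position'])
im=bot.grab_frame("wrist")
w=lambda q:np.array(q)/1e3@R.from_euler('z',-.004).as_matrix().T+[.6405,-.0873,0]
P=proj("wrist",[w(q) for q in([-85,16,168],[-85,-39,166],[-85,-75,155],[-85,-170,168.5],[-126,-155,149])])
print(P.round())
for p in P: cv2.drawMarker(im,tuple(int(v) for v in p.round()),(255,0,255),0,8,1)
cv2.imwrite("pics/w1.png",im)
s=bot.grab_frame("side")[130:250,280:440];cv2.imwrite("pics/s1.png",cv2.resize(s,None,fx=5,fy=5,interpolation=cv2.INTER_CUBIC))
```

```text
[ 0.52152704 -0.10538567  0.20131292]
[[374. 292.]
 [284. 289.]
 [231. 280.]
 [ 73. 290.]
 [103. 217.]]
```

View pics/w1.png

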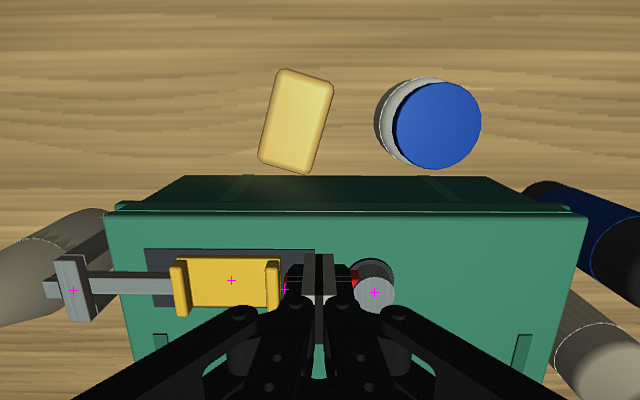

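View pics/s1.png

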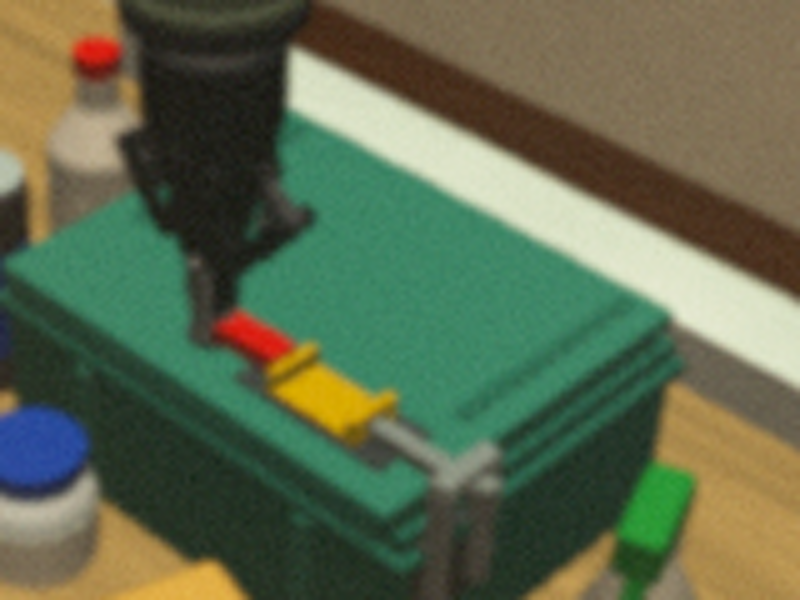

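The markers match the image: pivot at (374,292), pad at (231,280), bracket at (73,290). The fingers are in front of the keeper, so I'll go down and start pushing it.

To row units: 0.044 m is 2.2, 0.035 m is 1.75.

Emit:
nudge_tcp([
  {"aperture":0,"dy":-0.05,"dz":1},
  {"aperture":0,"dy":-0.05,"dz":1.75},
  {"aperture":0,"dy":-0.05,"dz":2.2},
  {"aperture":0,"dy":-0.05,"dz":2.2},
])

```text
clock: 3.45
position: [0.5214, -0.1066, 0.1569]
tool_rot: [3.142, -0.001, 3.142]
force: [0.4, 0.1, 0.5]
grip_width: -0.0004
finger_force: 0.0
```

Run:
```python
import numpy as np
# finger path vs keeper angle (world), r=.038
for f in np.arange(0,1.61,.2):
    h=.010+.011*np.cos(f)+.0145*np.sin(f)
    print(round(f,1),np.round([.5556+.038*np.sin(f)-h*np.cos(f)-.5215,-.0709-.038*np.cos(f)-h*np.sin(f)+.1064],4))
```

```text
0.0 [ 0.0131 -0.0025]
0.2 [ 0.0185 -0.0064]
0.4 [ 0.0252 -0.0095]
0.6 [ 0.0331 -0.0113]
0.8 [ 0.0418 -0.0111]
1.0 [ 0.0509 -0.0087]
1.2 [ 0.0596 -0.0039]
1.4 [0.0671 0.0033]
1.6 [0.0728 0.0124]
```

To row units: -0.04 m is -2, -0.032 m is -1.6.

Emit:
nudge_tcp([
  {"aperture":0,"dx":-0.4},
  {"aperture":0,"dx":-0.8},
  {"aperture":0,"dx":-1.2},
  {"aperture":0,"dx":-1.6},
  {"aperture":0,"dx":-2},
])

```text
clock: 4.08
position: [0.5614, -0.1068, 0.1572]
tool_rot: [-3.142, -0.002, 3.141]
force: [-6.0, -1.7, 2.2]
grip_width: -0.0
finger_force: 2.7
```

Emit:
nudge_tcp([
  {"aperture":0,"dx":-0.4},
  {"aperture":0,"dx":-0.8},
  {"aperture":0,"dx":-1.25,"dy":0.1},
  {"aperture":0,"dx":-1.5,"dy":0.3},
  {"aperture":0,"dx":-1.6,"dy":0.5},
])

```text
clock: 4.7
position: [0.594, -0.0963, 0.1573]
tool_rot: [-3.141, 0.0, -3.142]
force: [-1.3, -2.9, 0.6]
grip_width: 0.0
finger_force: 1.6
```

To row units: -0.05 m is -2.5, -0.004 m is -0.2.

Emit:
nudge_tcp([
  {"aperture":0,"dy":0.05},
  {"aperture":0,"dy":-0.2},
  {"aperture":0,"dy":-0.2,"dz":-1.5},
  {"aperture":0,"dx":0.5,"dy":-1.5,"dz":-2.5},
  {"aperture":0,"dx":1.925,"dy":-3.25,"dz":-2.5},
])

```text
clock: 5.32
position: [0.5559, -0.1618, 0.2086]
tool_rot: [-3.142, 0.003, -3.14]
force: [0.5, -0.6, 0.0]
grip_width: 0.0001
finger_force: 0.0
```

Emit:
nudge_tcp([
  {"aperture":0},
  {"aperture":0},
])

```text
clock: 5.58
position: [0.5553, -0.1613, 0.2074]
tool_rot: [3.141, 0.0, 3.142]
force: [0.6, 1.6, 0.7]
grip_width: -0.0001
finger_force: 0.0
```

```bash
python3 - <<'E'
from h import *
im=bot.grab_frame("wrist"); s=bot.grab_frame("side")[130:250,280:440]
o=bot.observe();print(o['position'],o['force'])
cv2.imwrite("pics/w2.png",np.hstack([im[150:,40:440],cv2.resize(s,(333,250),interpolation=cv2.INTER_CUBIC)]))
E
```

```text
[ 0.55553457 -0.16073448  0.20715551] [ 0.51756939 -0.49396459  0.56664692]
```

View pics/w2.png

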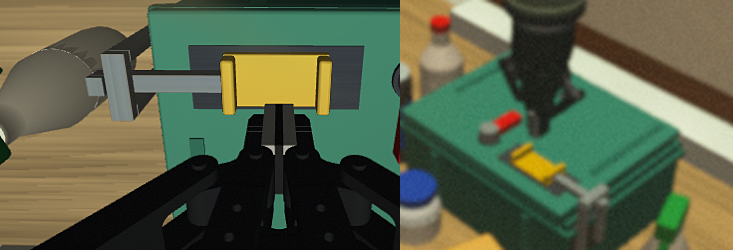

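The keeper is swung towards the hinge. The fingers are centred on the yellow trough, between the ridges at about x 228 and 323. Next I'll go down into the trough.

To row units: 0.045 m is 2.25, 0.038 m is 1.9.

Emit:
nudge_tcp([
  {"aperture":0,"dy":-0.05,"dz":1},
  {"aperture":0,"dy":-0.05,"dz":1.9},
  {"aperture":0,"dy":-0.05,"dz":2.25},
  {"aperture":0,"dy":-0.05,"dz":2.25},
])

```text
clock: 6.18
position: [0.5552, -0.1622, 0.1621]
tool_rot: [3.142, -0.001, -3.141]
force: [0.3, -0.5, 0.2]
grip_width: 0.0001
finger_force: 0.0
```

Emit:
nudge_tcp([
  {"aperture":0,"dz":0.15},
  {"aperture":0,"dz":0.3},
  {"aperture":0,"dz":0.4},
  {"aperture":0,"dz":0.475},
  {"aperture":0,"dz":0.475},
])

```text
clock: 6.8
position: [0.5551, -0.1626, 0.1531]
tool_rot: [3.141, 0.0, 3.141]
force: [-2.5, 1.2, 7.3]
grip_width: 0.0001
finger_force: 3.6
```

Contact is made at 7 N. I'll press down to the stop in small steps.

To row units: 0.0035 m is 0.175, 0.003 m is 0.15.

Emit:
nudge_tcp([
  {"aperture":0,"dz":0.05},
  {"aperture":0,"dz":0.1},
  {"aperture":0,"dz":0.15},
  {"aperture":0,"dz":0.175},
  {"aperture":0,"dz":0.175},
])

```text
clock: 7.42
position: [0.5549, -0.1626, 0.1496]
tool_rot: [3.141, -0.0, 3.141]
force: [-3.5, 1.0, 6.9]
grip_width: -0.0004
finger_force: 3.7
```

To row units: 0.001 m is 0.05, 0.0005 m is 0.025.

Emit:
nudge_tcp([
  {"aperture":0,"dz":0.025},
  {"aperture":0,"dz":0.05},
  {"aperture":0,"dz":0.05},
])

```text
clock: 7.8
position: [0.5548, -0.1626, 0.1488]
tool_rot: [3.141, -0.0, 3.141]
force: [-5.2, 0.7, 9.9]
grip_width: -0.0
finger_force: 5.2
```

To row units: 0.02 m is 1, 0.016 m is 0.8.

Emit:
nudge_tcp([
  {"aperture":0,"dy":0.2,"dz":0.02},
  {"aperture":0,"dy":0.4,"dz":0.02},
  {"aperture":0,"dy":0.6,"dz":0.02},
  {"aperture":0,"dy":0.8,"dz":0.02},
  {"aperture":0,"dy":1,"dz":0.02},
])

```text
clock: 8.43
position: [0.5549, -0.1432, 0.1486]
tool_rot: [-3.141, 0.0, 3.141]
force: [-6.0, -1.8, 12.8]
grip_width: 0.0002
finger_force: 6.5
```

To row units: 0.024 m is 1.2, 0.02 m is 1.

Emit:
nudge_tcp([
  {"aperture":0,"dy":0.25},
  {"aperture":0,"dy":0.5},
  {"aperture":0,"dy":0.75},
  {"aperture":0,"dy":1},
  {"aperture":0,"dy":1.2},
])

```text
clock: 9.05
position: [0.5555, -0.1197, 0.1488]
tool_rot: [-3.14, 0.002, 3.141]
force: [-1.3, -6.5, 9.9]
grip_width: -0.0003
finger_force: 5.0
```

Run:
```python
from h import *
im=bot.grab_frame("wrist"); s=bot.grab_frame("side")[130:250,280:440]
cv2.imwrite("pics/w3.png",np.hstack([im[150:,40:440],cv2.resize(s,(333,250),interpolation=cv2.INTER_CUBIC)]))
```

```text
(no output)
```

View pics/w3.png

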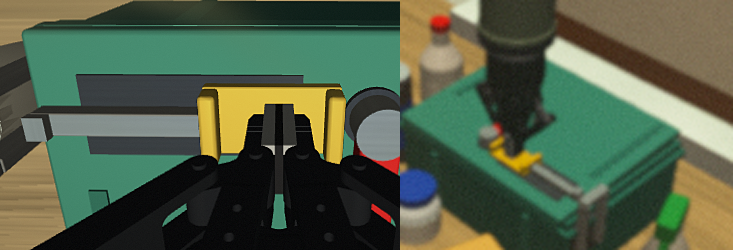

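The bolt has moved up next to the stud and the tongue end is near or past the bracket. I'll estimate the travel from the ridge's outer edge, full-frame pixel (385,240).

Run:
```python
from h import *
for t in(.025,.03,.035,.04):
    y=-.1619+t
    print(t,proj("wrist",[[.537,y+.033,.161],[.537,y-.033,.161],[.5552,y-.1,.155]]).round().tolist())
```

```text
0.025 [[353.0, 246.0], [201.0, 246.0], [69.0, 275.0]]
0.03 [[364.0, 246.0], [212.0, 246.0], [80.0, 275.0]]
0.035 [[376.0, 246.0], [224.0, 246.0], [90.0, 275.0]]
0.04 [[387.0, 246.0], [235.0, 246.0], [100.0, 275.0]]
```

Emit:
nudge_tcp([
  {"aperture":0,"dy":0.1},
  {"aperture":0,"dy":0.2},
  {"aperture":0,"dy":0.2},
])

```text
clock: 9.52
position: [0.5557, -0.1157, 0.1488]
tool_rot: [-3.14, 0.002, 3.141]
force: [-0.7, -3.9, 9.9]
grip_width: -0.0001
finger_force: 5.0
```

The bolt is fully drawn: the ridge edges at x 385 and 238 give a travel of about 0.040 m. Now I'll work out the lid-opening arc.

Run:
```python
import numpy as np
s=.213
f=lambda t:np.array([.7605-s*np.cos(t)+.018*np.sin(t),.137+.018*np.cos(t)+s*np.sin(t)])
T=np.r_[-.03:.79:.03]
P=np.array([f(t) for t in T]);D=(P-P[0])*1e3
for i in range(0,len(T),5):
    print(T[i].round(2),[((D[j]-D[i]).round(1)*[-1,-1]).tolist() for j in range(i+1,min(i+6,len(T)))])
```

```text
-0.03 [[-0.4, -6.4], [-1.1, -12.8], [-1.9, -19.1], [-2.9, -25.5], [-4.1, -31.8]]
0.12 [[-1.4, -6.3], [-3.0, -12.5], [-4.7, -18.6], [-6.7, -24.7], [-8.8, -30.8]]
0.27 [[-2.3, -6.0], [-4.8, -11.9], [-7.5, -17.7], [-10.3, -23.5], [-13.3, -29.1]]
0.42 [[-3.2, -5.6], [-6.5, -11.0], [-10.0, -16.4], [-13.7, -21.7], [-17.5, -26.8]]
0.57 [[-4.0, -5.0], [-8.1, -9.9], [-12.4, -14.7], [-16.8, -19.4], [-21.3, -23.9]]
0.72 [[-4.7, -4.4], [-9.5, -8.6]]
```

To row units: -0.003 m is -0.15, -0.001 m is -0.05.

Emit:
nudge_tcp([
  {"aperture":0,"dy":-0.05,"dz":-0.15},
  {"aperture":0,"dx":-0.015,"dy":-0.05,"dz":-0.4},
  {"aperture":0,"dx":-0.05,"dy":-0.05,"dz":-0.7},
  {"aperture":0,"dx":-0.1,"dy":-0.05,"dz":-1},
  {"aperture":0,"dx":-0.15,"dy":-0.05,"dz":-1.3},
])

```text
clock: 10.15
position: [0.5587, -0.1158, 0.1747]
tool_rot: [-3.141, 0.002, 3.141]
force: [1.1, -0.7, 5.3]
grip_width: -0.0
finger_force: 2.9
```

Force is 5 N and the lid is following, now at about θ = 0.09.

To row units: -0.03 m is -1.5, -0.024 m is -1.2.

Emit:
nudge_tcp([
  {"aperture":0,"dx":-0.06,"dz":-0.3},
  {"aperture":0,"dx":-0.135,"dz":-0.6},
  {"aperture":0,"dx":-0.225,"dz":-0.9},
  {"aperture":0,"dx":-0.31,"dz":-1.2},
  {"aperture":0,"dx":-0.415,"dz":-1.5},
])

```text
clock: 10.78
position: [0.5665, -0.1159, 0.2045]
tool_rot: [-3.141, 0.001, 3.141]
force: [-1.7, -1.3, 5.7]
grip_width: -0.0002
finger_force: 2.5
```

Emit:
nudge_tcp([
  {"aperture":0,"dx":-0.11,"dz":-0.3},
  {"aperture":0,"dx":-0.23,"dz":-0.6},
  {"aperture":0,"dx":-0.36,"dz":-0.9},
  {"aperture":0,"dx":-0.5,"dz":-1.18},
  {"aperture":0,"dx":-0.65,"dz":-1.465},
])

```text
clock: 11.4
position: [0.5795, -0.1158, 0.2338]
tool_rot: [-3.141, 0.001, 3.141]
force: [-1.4, -0.3, 4.8]
grip_width: 0.0004
finger_force: 2.1
```

Emit:
nudge_tcp([
  {"aperture":0,"dx":-0.155,"dz":-0.28},
  {"aperture":0,"dx":-0.315,"dz":-0.555},
  {"aperture":0,"dx":-0.49,"dz":-0.825},
  {"aperture":0,"dx":-0.67,"dz":-1.09},
  {"aperture":0,"dx":-0.86,"dz":-1.35},
])

```text
clock: 12.02
position: [0.5969, -0.1156, 0.2605]
tool_rot: [-3.142, 0.0, 3.141]
force: [-0.9, -0.4, 4.1]
grip_width: 0.0003
finger_force: 1.6
```

Emit:
nudge_tcp([
  {"aperture":0,"dx":-0.19,"dz":-0.26},
  {"aperture":0,"dx":-0.39,"dz":-0.505},
  {"aperture":0,"dx":-0.6,"dz":-0.75},
  {"aperture":0,"dx":-0.815,"dz":-0.99},
  {"aperture":0,"dx":-0.975,"dz":-1.16},
])

```text
clock: 12.65
position: [0.6164, -0.1155, 0.2837]
tool_rot: [-3.142, 0.0, -3.142]
force: [-0.8, -1.3, 2.7]
grip_width: -0.0002
finger_force: 1.2
```

Emit:
nudge_tcp([
  {"aperture":0,"dx":-0.15,"dz":-0.175},
  {"aperture":0,"dx":-0.3,"dz":-0.35},
  {"aperture":0,"dx":-0.45,"dz":-0.525},
  {"aperture":0,"dx":-0.6,"dz":-0.7},
  {"aperture":0,"dx":-0.7,"dz":-0.9},
])

```text
clock: 13.28
position: [0.63, -0.1155, 0.3014]
tool_rot: [3.142, -0.001, 3.142]
force: [0.4, -0.6, -0.7]
grip_width: 0.0001
finger_force: 0.0
```

Emit:
nudge_tcp([
  {"aperture":0,"dz":-0.15},
  {"aperture":0,"dz":-0.3},
  {"aperture":0,"dz":-0.45},
  {"aperture":0,"dz":-0.6},
])

```text
clock: 13.78
position: [0.63, -0.1156, 0.3137]
tool_rot: [3.142, 0.0, 3.141]
force: [-0.0, 1.0, 0.4]
grip_width: 0.0001
finger_force: 0.0
```

To row units: -0.15 m is -7.5, -0.12 m is -6.

Emit:
nudge_tcp([
  {"aperture":0,"dz":-1.5},
  {"aperture":0,"dz":-3.5},
  {"aperture":0,"dz":-6},
  {"aperture":0,"dz":-7.5},
  {"aperture":0,"dz":-7.5},
])

```text
clock: 14.4
position: [0.6305, -0.1158, 0.4656]
tool_rot: [-3.141, 0.003, 3.141]
force: [-0.7, 0.3, -0.9]
grip_width: 0.0003
finger_force: 0.0
```

Emit:
nudge_tcp([
  {"aperture":0},
  {"aperture":0},
  {"aperture":0},
  {"aperture":0},
])

```text
clock: 14.9
position: [0.6301, -0.1155, 0.4631]
tool_rot: [3.142, -0.0, 3.142]
force: [-0.7, -0.6, -0.1]
grip_width: -0.0001
finger_force: 0.0
```

```bash
python3 - <<'E'
from h import *
s=bot.grab_frame("side")[50:250,230:430];c=bot.grab_frame("scene")[100:300,190:390]
cv2.imwrite("pics/f.png",cv2.resize(np.hstack([s,c]),None,fx=2,fy=2,interpolation=cv2.INTER_CUBIC))
E
```

```text
(no output)
```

View pics/f.png

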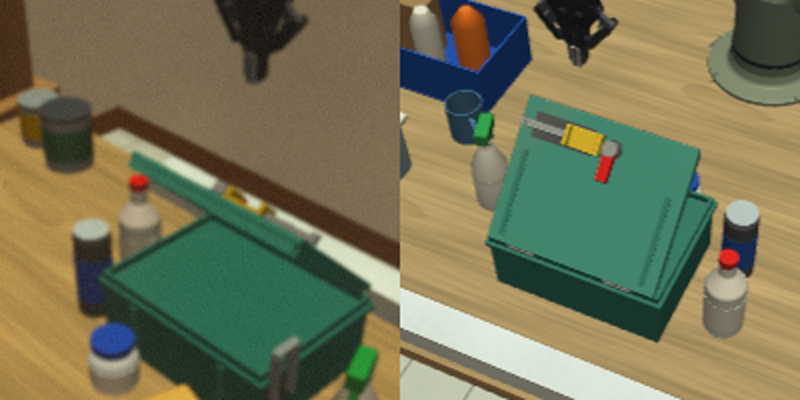

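The lid stands fully open, the bolt is drawn next to the stud at about (585,138), the keeper is swung aside at (604,168), and the hand is clear.

```bash
python3 -c "
from workcell import bot
print(bot.job_done())"
```

```text
the job is handed in; nothing more can be done
None
```

The job is handed in at about 15 s: the chest lid stands fully open with the keeper swung aside, the bolt drawn and the hand clear; the verdict was not shown.

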